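# Hold the watch pulse tester's sprung dial at its third click

## Robot

A 7-joint arm with a two-finger parallel gripper is mounted at the origin on the work surface. World frame = base frame: x ahead of the robot, y to its left, z up, the work surface at z = 0. Lengths are in m, angles in rad, forces in N, time in s.
With the tool pointing down it reaches from about 0.35 to 0.9 m from the base axis. Payload 8.1 kg.
Tool frame: the origin (TCP) lies at the very end of the fingers, on their centre line; the grasp point (between the pads) lies 19 mm behind it (env.pinch_z is the y of the grasp point in the tool frame, in m); y points along the fingers, z is the direction in which the jaws open and shut, and the axes are right-handed (so a half turn about y gives the same grasp; the last joint's range is limited). The gripper opens to 92 mm and grips with 3 to 60 N. Pads are 19 mm wide; open, the fingers measure 130 mm over their backs; the gripper's body (75 mm by 190 mm) begins 47 mm behind the grasp point.
Start: joints at [-1.245, 0.434, 0.025, 1.573, -0.012, 1.134, -0.075], TCP at [0.26, 0.568, 0.227] pointing down, gripper open.
Joint ranges: [-2.62, 2.62], [-0.44, 2.09], [-1.27, 1.32], [0.08, 2.57], [-1.32, 4.46], [0.12, 2], [-2.74, 2.74]. Speed limits (rad/s): [2.22, 2.22, 3.01, 3.01, 3.14, 3.14, 3.14].

## Interface

Orientations are given as a unit quaternion [w, x, y, z].
In Python, from station import sensors, snapshot, camera_params, workorder, env gives the robot as it stands. The module is installed in compiled form; this text tells all that it offers.
- The arm moves only by the shell command python3 -m pendant 'ROWS' [OPENING]. ROWS is a JSON object of lists of equal length, an entry for each row: "offset": the shift along the world's x, y, z in mm, a list of three; "spin": the turn about the world's z in rad. A call has exactly 10 rows; each row shifts and turns the commanded pose from where the row before left it; what a row does not reach is not made up. A row lasts 1/12 s, in which the tool goes at most 41.7 mm and 7.16 degrees, less where a joint would pass 70% of its speed; a pose out of reach is approached as far as the arm can. A call is refused whole if a number of a shift passes 41.7 or a number of a turn 0.125, either way. A call with a gripper value outside its range is refused whole. OPENING is the finger opening in mm, from 0 to 91.8, set as the call begins (- or left out, the last holds). The fingers move at their own pace and stop on an object; the grip force is fixed at half the most. Time passes only in rows, so rows that do not move let the fingers close, or fill a call up. It gives the time, the measured TCP pose, the force and the opening at its end, in the units of the state.
- sensors.get_obs(): the state, without advancing time (a new reading comes with each control period).
- snapshot(name): name is "scene" or "side" or "wrist"; returns (picture, depth): 400x640x3 uint8, red, green, blue; 400x640 float32, m along the optical axis (not along the pixel's ray), 0 where there is no reading.
- camera_params(name): a dict with "K" (3x3 intrinsics, pixels), "k1" (the pictures are not rectified: a ray, as slopes to the right and down, at radius r is drawn at 1 + k1 r^2 times it, then the intrinsics apply), "T" (4x4, takes a point from camera to world coordinates); the wrist camera has in their place "T_tool_cam" (4x4, takes a point from camera to tool coordinates, whose origin is the TCP and whose axes are the tool frame's). Camera axes: x right, y down, z forward; pixel columns grow to the right and rows downward; lengths in m; the calibration is good to about 2 mm. A picture is of the moment at which its call begins: read the wrist's pose just before it. camera_params takes no time and is no camera call.
- workorder.sign_off(): hands the job in, once; it reports no verdict.
The state is a dict: "time_s": time; "q": joint angles; "joint_velocities": joint speeds; "effort": joint torques, N m; "tool_pos": TCP position; "ee_rot": TCP orientation; "contact_force": force on the tool from outside, world axes, zero at the start; "wrist_torque": the same for the moment, N m; "gripper_width": finger opening in m.
Only numpy, scipy, OpenCV 4.12 (cv2) and the standard library are available. Lean on these libraries where they do the work, as an engineer would, in place of code of your own. Each camera call takes 0.05 s, during which the arm holds its last target. There are 200 camera calls.

## Task

The gunmetal watch on the pad needs fast drive pulses to free its hands. First turn the black level knob on the grey pad unit fully anticlockwise to its end stop, then turn the orange spring-return dial on the white drive unit clockwise past its first and second clicks to the third, and finish while still holding it there with the gripper: do not let go. Leave the level knob at its stop, and do not shift the watch or the other things on the counter.

Things in the scene. Friction and masses are not known exactly. Their poses are not given: they have to be found in the camera images.
- level (a joint): level knob of the pad unit, rad: 0 = fully anticlockwise (seen from above) at its end stop, bar parallel to the unit's x and pointer to the unit's -x edge, at a red mark; grows clockwise, 2.4 = other stop. Starts between 0.5 and 1.4. Friction only (0.03 Nm): stays where it is left.
- level_grip (a point): grip point of the black level knob, on its vertical axis, 82 mm above the counter. Bar grip 42 long, 14 thick, 32 mm high (top 7 mm above this point, foot 25 mm below) on a disc 44 mm across, 8 mm thick, over a grey base disc 68 mm across, 6 mm thick. Turns with the knob: x along the bar, z up; white pointer line at the bar's -x end.
- dial (a joint): spring-return dial of the drive unit, rad: 0 = rest (bar parallel to unit's x, pointer to its -x edge), grows clockwise seen from above. Clicks at 0.40, 0.80, 1.20 (marked by 1, 2, 3 white dots); end stop 1.28. Return spring 0.06 Nm at rest, 0.13 Nm at third click; clicks add or take off up to 0.04 Nm, so let go anywhere it flies back to 0.
- dial_grip (a point): grip point of the orange dial, on its vertical axis, 92 mm above the counter. Bar grip 54 long, 14 thick, 32 mm high (top 7 mm above this point, foot 25 mm below) on a disc 56 mm across, 8 mm thick, over an aluminium base disc 72 mm across, 6 mm thick. Turns with the dial: x along the bar, z up; white pointer line at the bar's -x end.
- pad_unit: pad unit, fixed to the counter: grey box 180 (x) x 120 (y) x 45 mm high, grey all over; level knob axis at x -50 mm, y 0; round blue pad (64 mm across, 2 mm thick) centred at x +45 mm, y 0. Origin: centre of its underside, z up; its -x edge faces roughly toward the robot. Which unit is on the left varies.
- drive_unit: drive unit, fixed to the counter: white box 170 (x) x 130 (y) x 55 mm high with dark top; dial axis at x -30 mm, y 0; black display block with teal screen at x +50 mm, 10 mm high. Origin: centre of its underside, z up; its -x edge faces roughly toward the robot.
- watch: gunmetal sports watch head, bracelet off, 43 mm across, 12 mm thick, lying dial up and loose on the pad of the pad unit. Origin: centre of its underside.
- clamp: steel watch case clamp, a low two-jaw vice 115 x 50 mm, 35 mm high; bystander, loose; origin: centre of its underside
- jar: amber glass jar with black lid, 56 mm across, 75 mm high; bystander, loose; origin: centre of its underside
- tweezer_case: tortoiseshell tweezer case, 150 x 32 x 18 mm, long along its x; bystander, loose; origin: centre of its underside
- loupe: black eye loupe, 32 mm across, 26 mm high; bystander, loose; origin: centre of its underside
- cell_tray: white divided tray of button cells, 100 x 140 x 18 mm; bystander, loose; origin: centre of its underside
- screwdriver: small screwdriver lying flat, 120 mm long; bystander, loose; origin: centre of its underside
Mind the look-alikes: they are no part of the job. What is shaped like the pad_unit but green or purple is not meant.

How it is judged:
By the outcome, as a careful person would: the job done as asked, in the order asked, and still so for the second after the job is handed in, while the arm keeps its last pose, push and grip.
It also fails if it takes over 48 s, if anything falls off the work surface, if the arm or the gripper's body presses on something with over 40 N, if the wrist force passes 120 N, or if a joint passes its speed limit or range.

## Working session

There is one attempt and no reset: what is moved stays moved. The work goes in short steps, Python scripts to look and compute and a shell command to move; the robot and the scene stay as the last step left them, time stands still between calls to the robot, and variables do not carry over. Pictures are saved under pics/ and viewed, about 8 in all and at most 12, crops included, and the job is handed in when it is done.

```bash
mkdir -p pics
cat > h.py <<'E'
import numpy as np, cv2
from station import sensors, snapshot, camera_params, env
from scipy.spatial.transform import Rotation as R
def shot(n):
    o=sensors.get_obs(); im,d=snapshot(n); c=camera_params(n)
    if n=="wrist":
        q=o["ee_rot"]; T=np.eye(4); T[:3,:3]=R.from_quat([q[1],q[2],q[3],q[0]]).as_matrix(); T[:3,3]=o["tool_pos"]
        T=T@c["T_tool_cam"]
    else: T=c["T"]
    return im,d,np.array(c["K"]),c["k1"],np.array(T)
def ray(K,k1,u,v):
    p=cv2.undistortPoints(np.array([[[u,v]]],float),K,np.array([k1,0,0,0.]))[0,0]
    return np.array([p[0],p[1],1])
def atz(K,k1,T,u,v,z):
    r=T[:3,:3]@ray(K,k1,u,v); return T[:3,3]+r*(z-T[2,3])/r[2]
def atd(K,k1,T,d,u,v):
    return T[:3,:3]@(ray(K,k1,u,v)*d[int(v),int(u)])+T[:3,3]
E
python3 - <<'E'
from h import *
for n in ("scene","side"):
    s=shot(n); cv2.imwrite(f"pics/{n}0.png",s[0][:,:,::-1]); np.savez(f"{n}0.npz",*s)
    print(n,s[4].round(2).tolist())
print(sensors.get_obs(),env.pinch_z)
E
```

```text
scene [[0.48, 0.53, -0.7, 1.41], [0.88, -0.29, 0.38, -0.57], [-0.0, -0.8, -0.61, 0.85], [0.0, 0.0, 0.0, 1.0]]
side [[0.84, -0.26, 0.47, -0.16], [-0.54, -0.41, 0.74, -1.16], [-0.0, -0.88, -0.48, 0.81], [0.0, 0.0, 0.0, 1.0]]
{'time_s': 0.1, 'q': array([-1.24459464,  0.43516668,  0.0249841 ,  1.57398865, -0.01160987,
        1.13397741, -0.07513298]), 'joint_velocities': array([-0.00056043, -0.00082552,  0.00021553, -0.00413171, -0.00070009,
       -0.00063768, -0.00202772]), 'effort': array([ 2.70418532e-03, -6.69121742e+01,  9.87744704e-01, -3.15149474e+01,
       -6.05996582e-02,  3.74534167e-02,  2.80960160e-05]), 'tool_pos': array([0.25972884, 0.56798988, 0.22602201]), 'ee_rot': array([-0.69041874,  0.69139727, -0.15054745,  0.15042352]), 'contact_force': array([0.35228682, 0.78938963, 0.35342855]), 'wrist_torque': array([-0.03847327,  0.05540011,  0.00638852]), 'gripper_width': 0.09157922698358396} -0.0188
```

View pics/scene0.png

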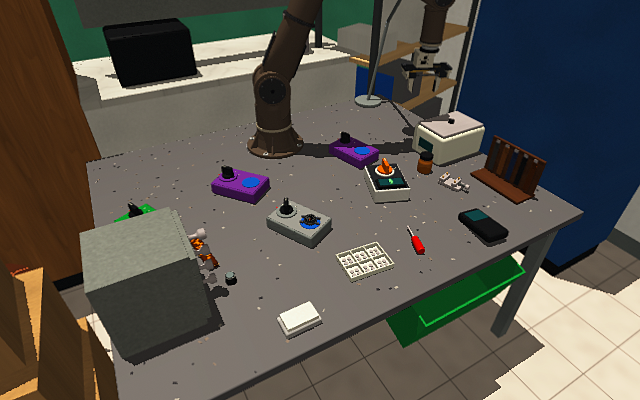

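The grey pad unit is at (298,222), with its knob at (287,207) and the watch at (310,220). The look-alikes are purple at (240,185) and (354,152), and green at (137,213). The white drive unit is at (387,183), with its orange dial at (384,168). I choose the grey unit and the orange dial, and will check them in a crop.

Run:
```python
from h import *
im=cv2.imread("pics/scene0.png")
cv2.imwrite("pics/c0.png",cv2.resize(im[140:250,255:415],None,fx=5,fy=5,interpolation=cv2.INTER_CUBIC))
s=np.load("scene0.npz"); I,d,K,k1,T=[s[k] for k in s.files]; k1=float(k1)
for u,v,z in((287,201,.089),(384,162,.099),(310,218,.059),(287,213,.05),(384,173,.06)):
    print(u,v,atz(K,k1,T,u,v,z).round(3),atd(K,k1,T,d,u,v).round(3))
```

```text
287 201 [ 0.504 -0.177  0.089] [ 0.501 -0.176  0.087]
384 162 [0.476 0.226 0.099] [0.478 0.224 0.101]
310 218 [ 0.582 -0.136  0.059] [ 0.581 -0.135  0.057]
287 213 [ 0.515 -0.185  0.05 ] [ 0.517 -0.186  0.052]
384 173 [0.489 0.222 0.06 ] [0.498 0.214 0.068]
```

View pics/c0.png

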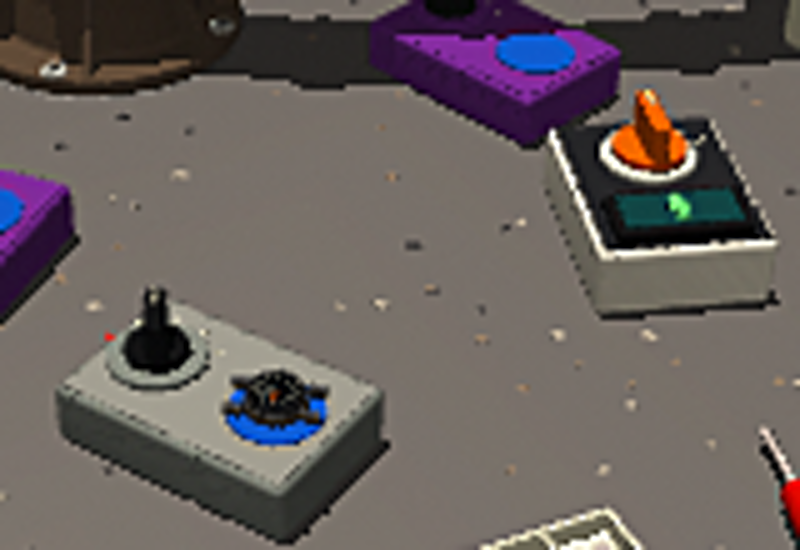

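View pics/side0.png

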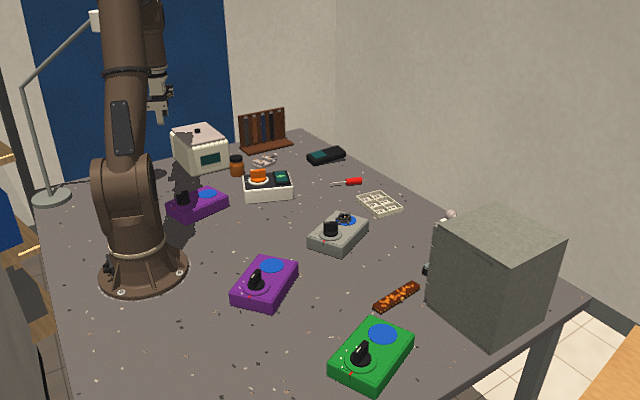

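The crop confirms the choice: a grey unit with the gunmetal watch and black knob, and a white unit with the orange dial. Next I'll get the unit poses from the box-top corners.

Run:
```python
from h import *
s=np.load("scene0.npz"); I,d,K,k1,T=[s[k] for k in s.files]; k1=float(k1)
def P(l,z): return np.array([atz(K,k1,T,255+(a+.5)/5-.5,140+(b+.5)/5-.5,z)[:2] for a,b in l])
for l,z in (([(60,388),(285,490),(383,390),(165,308)],.045),([(550,130),(605,255),(775,243),(712,122)],.055)):
    p=P(l,z); print(p.round(3).tolist(),p.mean(0).round(3),[round(float(np.linalg.norm(p[i]-p[i-1])),3) for i in range(4)])
    for i in (0,1,2,3):
        e=p[(i+1)%4]-p[i]; print(i,np.degrees(np.arctan2(e[1],e[0])).round(1))
print(P([(155,348),(275,395)],.053).round(3),P([(648,155)],.065).round(3),'red',P([(108,337)],.05))
q=sensors.get_obs()["ee_rot"]; print(R.from_quat([q[1],q[2],q[3],q[0]]).as_matrix().round(3))
```

```text
[[0.497, -0.249], [0.651, -0.167], [0.599, -0.068], [0.453, -0.153]] [ 0.55  -0.159] [0.105, 0.174, 0.112, 0.169]
0 27.9
1 117.6
2 -149.6
3 -65.5
[[0.406, 0.193], [0.558, 0.134], [0.604, 0.247], [0.457, 0.308]] [0.506 0.22 ] [0.126, 0.163, 0.122, 0.159]
0 -21.0
1 67.8
2 157.6
3 -113.7
[[ 0.498 -0.182]
 [ 0.578 -0.135]] [[0.482 0.227]] red [[ 0.46918089 -0.20245849]]
[[ 0.909 -0.     0.416]
 [-0.416 -0.001  0.909]
 [ 0.    -1.    -0.001]]
```

```bash
python3 -m pendant '{"offset":[[12,-37,2],[12,-37,2],[12,-37,2],[12,-37,2],[12,-37,2],[12,-37,2],[12,-37,2],[12,-37,2],[12,-37,2],[12,-37,2]],"spin":[0,0,0,0,0,0,0,0,0,0]}'
python3 -m pendant '{"offset":[[12,-37,0],[12,-37,0],[12,-37,0],[12,-37,0],[12,-37,0],[12,-37,0],[12,-37,0],[12,-37,0],[12,-37,0],[6,-11,0]],"spin":[0,0,0,0,0,0,0,0,0,0]}'
python3 - <<'E'
from h import *
s=shot("wrist"); cv2.imwrite("pics/w1.png",s[0][:,:,::-1]); np.savez("w1.npz",*s); o=sensors.get_obs(); print(o["q"].round(3),o["tool_pos"].round(3),s[4].round(3).tolist())
E
```

```text
time_s: 0.93
tool_pos: [0.3799, 0.1964, 0.2468]
ee_rot: [0.691, -0.691, 0.151, -0.15]
contact_force: [1.5, 1.2, -0.0]
gripper_width: 0.0921
time_s: 1.77
tool_pos: [0.494, -0.1519, 0.2469]
ee_rot: [-0.69, 0.691, -0.152, 0.153]
contact_force: [-0.7, -0.2, 0.2]
gripper_width: 0.0922
[-0.227  0.25   0.525  1.837 -0.137  1.09   1.483] [ 0.495 -0.152  0.247] [[0.422, 0.87, 0.254, 0.425], [0.907, -0.404, -0.121, -0.121], [-0.003, 0.281, -0.96, 0.404], [0.0, 0.0, 0.0, 1.0]]
```

View pics/w1.png

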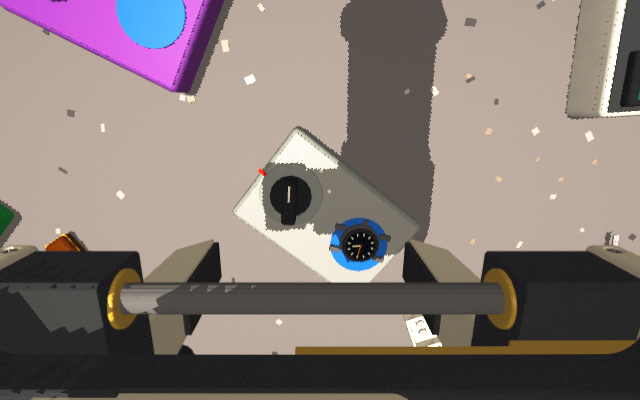

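The wrist view shows the knob at (290,197) with its white pointer at the top, so the bar runs vertical in the image. The red mark is at (262,172) and the watch at (359,245).

Run:
```python
from h import *
im=cv2.imread("pics/w1.png")
c=im[150:250,220:350]; c=np.clip((c/255.)**.5*255,0,255).astype(np.uint8)
cv2.imwrite("pics/c1.png",cv2.resize(c,None,fx=6,fy=6,interpolation=cv2.INTER_CUBIC))
```

```text
(no output)
```

View pics/c1.png

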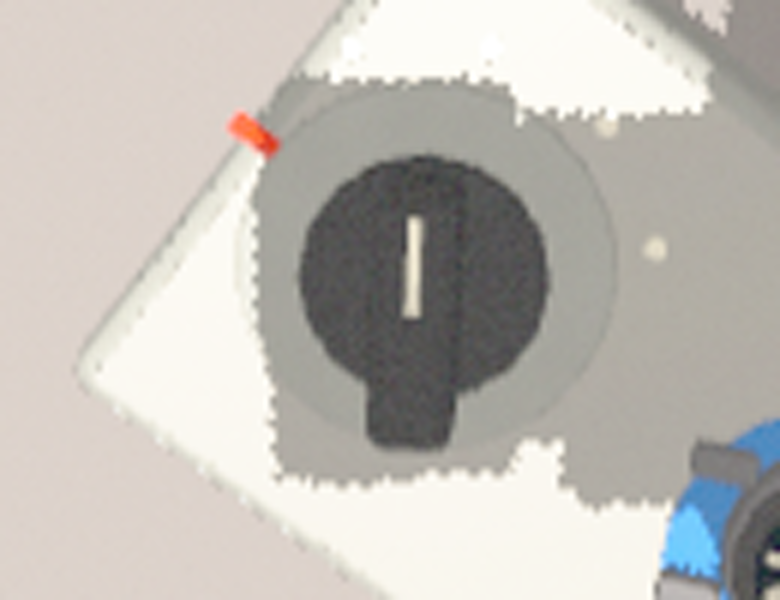

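Run:
```python
from h import *
s=np.load("w1.npz"); I,d,K,k1,T=[s[k] for k in s.files]; k1=float(k1)
g=lambda a,b,z: atz(K,k1,T,220+(a+.5)/6-.5,150+(b+.5)/6-.5,z)
print('disc',g(424,275,.059),'base',g(428,267,.051),'end',g(410,448,.089),'red',g(255,135,.048))
a,b=g(415,217,.089),g(411,318,.089); print(a,b)
e=b-a; print('bar +x ang',np.degrees(np.arctan2(e[1],e[0])),np.linalg.norm(e))
e=g(410,448,.089)-a;print(np.degrees(np.arctan2(e[1],e[0])),np.linalg.norm(e))
c=g(424,275,.059); r=c-g(255,135,.048); print('unit ang',np.degrees(np.arctan2(r[1],r[0])),np.linalg.norm(r))
w=atz(K,k1,T,359,245,.059)-c; print('watch dir',np.degrees(np.arctan2(w[1],w[0])),np.linalg.norm(w))
```

```text
disc [ 0.4994648  -0.18086261  0.059     ] base [ 0.50017432 -0.18097289  0.051     ] end [ 0.51805569 -0.19035476  0.089     ] red [ 0.46663297 -0.19848528  0.048     ]
[ 0.48395729 -0.17282524  0.089     ] [ 0.49847079 -0.18060924  0.089     ]
bar +x ang -28.20591883052394 0.016469135987727944
-27.207073984644385 0.03834038716826329
unit ang 28.22493543264204 0.0388521214196121
watch dir 27.98874157395103 0.09188525395960336
```

Knob axis is at (0.500, -0.181), with the bar at -28° and the unit yaw at 28°, so level is about 0.98. The watch checks out: 92 mm from the axis against 95 expected.

```bash
python3 -m pendant '{"offset":[[5,-29,0],[0,0,-30],[0,0,-30],[0,0,-30],[0,0,-30],[0,0,-25],[0,0,-20],[0,0,-10],[0,0,-7],[0,0,0]],"spin":[-0.06,0,0,0,0,0,0,0,0,0]}'
python3 -m pendant '{"offset":[[0,0,0],[0,0,0],[0,0,0],[0,0,0],[0,0,0],[0,0,0],[0,0,0],[0,0,0],[0,0,0],[0,0,0]],"spin":[0,0,0,0,0,0,0,0,0,0]}' 0
python3 - <<'E'
from h import *
o=sensors.get_obs(); print(o["q"].round(3),o["tool_pos"].round(4),o["contact_force"].round(1),o["wrist_torque"].round(2),o["gripper_width"])
E
```

```text
time_s: 2.65
tool_pos: [0.4984, -0.1741, 0.0639]
ee_rot: [0.686, -0.686, 0.172, -0.17]
contact_force: [0.6, 0.6, 0.1]
gripper_width: 0.0921
time_s: 3.48
tool_pos: [0.4989, -0.1746, 0.0647]
ee_rot: [0.686, -0.686, 0.171, -0.171]
contact_force: [0.6, 0.3, 0.6]
gripper_width: 0.0291
[-0.085  0.505  0.439  2.009 -0.327  0.695  1.642] [ 0.4989 -0.1746  0.0647] [0.6 0.3 0.6] [0.   0.04 0.  ] 0.029147854165408604
```

```bash
python3 -m pendant '{"offset":[[0,0,0],[1,-3,0],[0,-3,0],[0,0,0],[0,0,0],[0,0,0],[0,0,0],[0,0,0],[0,0,0],[0,0,0]],"spin":[0,0,0,0,0,0,0,0,0,0]}' 32
python3 -m pendant '{"offset":[[0,0,0],[0,0,0],[0,0,0],[0,0,0],[0,0,0],[0,0,0],[0,0,0],[0,0,0],[0,0,0],[0,0,0]],"spin":[0,0,0,0,0,0,0,0,0,0]}' 0
python3 - <<'E'
from h import *
o=sensors.get_obs(); print(o["q"].round(3),o["tool_pos"].round(4),o["contact_force"].round(1),o["wrist_torque"].round(2),o["gripper_width"])
E
```

```text
time_s: 4.32
tool_pos: [0.4999, -0.1805, 0.0647]
ee_rot: [0.686, -0.686, 0.171, -0.171]
contact_force: [-0.2, 0.3, 0.4]
gripper_width: 0.0316
time_s: 5.15
tool_pos: [0.5003, -0.1799, 0.0648]
ee_rot: [0.686, -0.686, 0.171, -0.171]
contact_force: [2.1, 5.2, -0.2]
gripper_width: 0.0139
[-0.074  0.508  0.438  2.002 -0.328  0.699  1.652] [ 0.5003 -0.1799  0.0648] [ 2.1  5.2 -0.2] [ 1.09 -0.48 -0.  ] 0.013857927766598
```

Gripped at 13.9 mm with the watch untouched. Turning anticlockwise.

```bash
python3 -m pendant '{"offset":[[0,1,0],[0,0,0],[0,0,0],[0,0,0],[0,0,0],[0,0,0],[0,0,0],[0,0,0],[0,0,0],[0,0,0]],"spin":[0.1,0.1,0.1,0.1,0.1,0.1,0.1,0.1,0.1,0]}'
python3 - <<'E'
from h import *
o=sensors.get_obs(); print(o["q"].round(3),o["tool_pos"].round(4),o["contact_force"].round(1),o["wrist_torque"].round(2),o["gripper_width"])
q=o["ee_rot"]; m=R.from_quat([q[1],q[2],q[3],q[0]]).as_matrix(); print(np.degrees(np.arctan2(m[1,2],m[0,2])))
E
```

```text
time_s: 5.98
tool_pos: [0.5002, -0.181, 0.0648]
ee_rot: [-0.691, 0.693, 0.146, -0.145]
contact_force: [3.0, -1.2, -2.0]
gripper_width: 0.0136
[ 0.109  0.484  0.184  1.987 -0.134  0.681  2.363] [ 0.5002 -0.181   0.0648] [ 3.  -1.2 -2. ] [-0.49 -0.67 -0.07] 0.013621953275622102
113.75859189339845
```

```bash
python3 -m pendant '{"offset":[[0,0,0],[0,0,0],[0,0,0],[0,0,0],[0,0,0],[0,0,0],[0,0,0],[0,0,0],[0,0,0],[0,0,0]],"spin":[0.02,0.02,0.02,0.02,0.02,0.02,0.02,0,0,0]}'
cat > st.py <<'E'
from h import *
o=sensors.get_obs(); print(o["q"].round(3),o["tool_pos"].round(4),o["contact_force"].round(1),o["wrist_torque"].round(2),o["gripper_width"])
q=o["ee_rot"]; m=R.from_quat([q[1],q[2],q[3],q[0]]).as_matrix(); print(np.degrees(np.arctan2(m[1,2],m[0,2])))
E
python3 st.py
```

```text
time_s: 6.82
tool_pos: [0.5, -0.1811, 0.0649]
ee_rot: [-0.68, 0.681, 0.191, -0.191]
contact_force: [3.2, -4.6, -1.9]
gripper_width: 0.0145
[ 0.136  0.482  0.149  1.985 -0.107  0.681  2.469] [ 0.5    -0.1811  0.0649] [ 3.2 -4.6 -1.9] [-1.01 -0.55 -0.67] 0.014526270150563564
121.30702686653801
```

The stop is reached: the torque rose to -0.67 Nm and the pads wedged open slightly. Releasing and lifting off.

```bash
python3 -m pendant '{"offset":[[0,0,0],[0,0,0],[0,0,0],[0,0,0],[0,0,0],[0,0,0],[0,0,20],[0,0,30],[0,0,35],[0,0,35]],"spin":[0,0,0,0,0,0,0,0,0,0]}' 60
python3 -m pendant '{"offset":[[0,0,35],[0,20,25],[0,38,0],[0,38,0],[0,38,0],[0,38,0],[-3,38,0],[-3,38,0],[-3,38,0],[-3,38,0]],"spin":[0,-0.08,-0.1,-0.1,-0.11,-0.11,-0.11,-0.11,-0.11,-0.11]}'
python3 -m pendant '{"offset":[[-3,30,0],[-3,20,0],[0,0,0],[0,0,0],[0,0,0],[0,0,0],[0,0,0],[0,0,0],[0,0,0],[0,0,0]],"spin":[0,0,0,0,0,0,0,0,0,0]}'
python3 - <<'E'
from h import *
s=shot("wrist"); cv2.imwrite("pics/w2.png",s[0][:,:,::-1]); np.savez("w2.npz",*s)
import st
s=shot("scene"); cv2.imwrite("pics/s2.png",s[0][:,:,::-1])
E
```

```text
time_s: 7.65
tool_pos: [0.4991, -0.1794, 0.1857]
ee_rot: [0.681, -0.68, -0.192, 0.193]
contact_force: [1.7, -0.0, 0.5]
gripper_width: 0.0601
time_s: 8.48
tool_pos: [0.4877, 0.1409, 0.2449]
ee_rot: [0.694, -0.694, 0.133, -0.133]
contact_force: [2.0, 0.4, 0.4]
gripper_width: 0.0601
time_s: 9.32
tool_pos: [0.4824, 0.1888, 0.2448]
ee_rot: [0.695, -0.695, 0.132, -0.132]
contact_force: [-0.1, -0.3, 0.0]
gripper_width: 0.0598
[-0.57   0.243  0.116  1.812 -0.031  1.088  0.753] [0.4824 0.189  0.2448] [ 0.2 -0.2  0.3] [ 0.02 -0.02  0.04] 0.060072652725422726
68.54532939472311
```

View pics/w2.png

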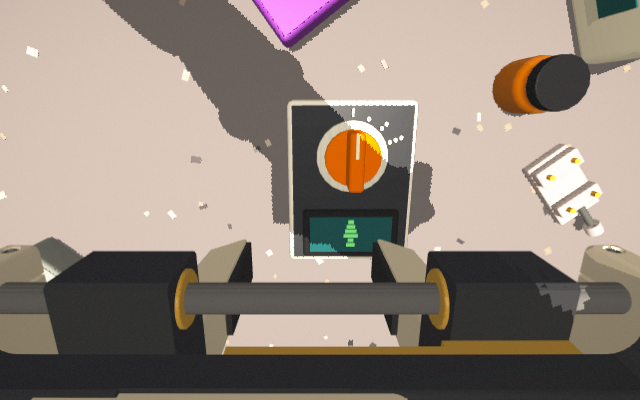

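The wrist view shows the orange dial at (353,158) with its pointer up at (357,145), so it is at rest. The dots are to its upper right, and the jar at (545,80) is clear. I'll crop the dial and check the knob in the same picture.

Run:
```python
from h import *
a=cv2.imread("pics/w2.png")[95:205,285:420]; b=cv2.imread("pics/s2.png")[185:255,260:340]
a=cv2.resize(a,None,fx=4,fy=4,interpolation=cv2.INTER_CUBIC); b=cv2.resize(b,(260,228),interpolation=cv2.INTER_CUBIC)
c=np.zeros((440,800,3),np.uint8); c[:,:540]=a; c[:228,540:]=b; cv2.imwrite("pics/c2.png",c)
```

```text
(no output)
```

View pics/c2.png

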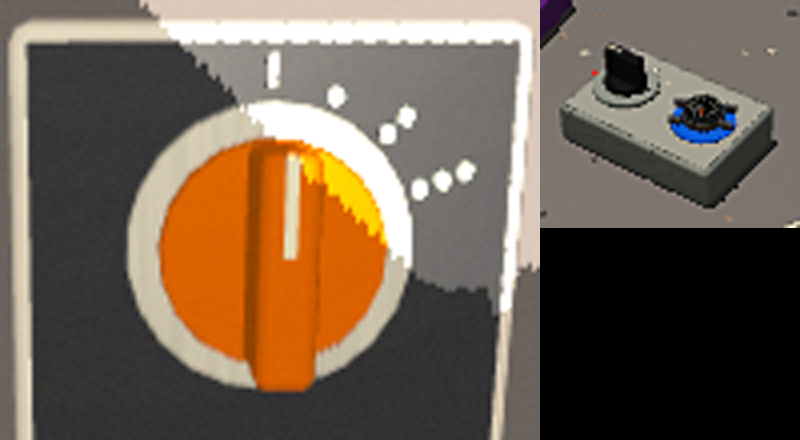

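Run:
```python
from h import *
s=np.load("w2.npz"); I,d,K,k1,T=[s[k] for k in s.files]; k1=float(k1)
g=lambda a,b,z: atz(K,k1,T,285+(a+.5)/4-.5,95+(b+.5)/4-.5,z)
c=g(272,252,.068); print('disc',c,'base',g(270,243,.061))
a,b,e=g(293,157,.099),g(290,258,.099),g(286,388,.099); print(a,b,e,np.linalg.norm(e-a))
for v in (b-a,e-a): print('bar',np.degrees(np.arctan2(v[1],v[0])))
for p in ((13,35,532,38),(30,436,490,436)): 
  v=g(p[0],p[1],.055)-g(p[2],p[3],.055); print('edge',np.degrees(np.arctan2(v[1],v[0])),np.linalg.norm(v))
m=g(274,70,.055)-c; print('rest mark',np.degrees(np.arctan2(-m[1],-m[0])))
```

```text
disc [0.47402006 0.23340075 0.068     ] base [0.47303753 0.23407353 0.061     ]
[0.45049354 0.24283964 0.099     ] [0.47094915 0.23495102 0.099     ] [0.49853159 0.22428315 0.099     ] 0.05149755271401529
bar -21.088928792888616
bar -21.120911711970518
edge -111.80350176884238 0.12550777868459143
edge -111.49738184891882 0.12055305441607156
rest mark -22.265836598327894
```

The dial axis is at (0.4737, 0.2338), with the bar at -21.3°, so the jaws are already square to it.

```bash
python3 -m pendant '{"offset":[[-4,22,0],[-5,23,0],[0,0,-30],[0,0,-30],[0,0,-30],[0,0,-30],[0,0,-25],[0,0,-15],[0,0,-10],[0,0,0]],"spin":[0,0,0,0,0,0,0,0,0,0]}'
python3 st.py
```

```text
time_s: 10.25
tool_pos: [0.4723, 0.2337, 0.073]
ee_rot: [-0.694, 0.696, -0.132, 0.131]
contact_force: [0.3, 0.2, 0.1]
gripper_width: 0.0598
[-0.614  0.464  0.071  1.981 -0.049  0.701  0.685] [0.4723 0.2337 0.073 ] [0.3 0.2 0.1] [-0.05 -0.    0.01] 0.05984040354224265
68.58257247126916
```

Well placed. Closing.

```bash
python3 -m pendant '{"offset":[[1,0,1],[0,0,0],[0,0,0],[0,0,0],[0,0,0],[0,0,0],[0,0,0],[0,0,0],[0,0,0],[0,0,0]],"spin":[0,0,0,0,0,0,0,0,0,0]}' 0
python3 st.py
```

```text
time_s: 11.08
tool_pos: [0.4748, 0.2351, 0.076]
ee_rot: [0.695, -0.694, 0.131, -0.132]
contact_force: [1.1, 3.4, 0.6]
gripper_width: 0.0138
[-0.614  0.461  0.071  1.976 -0.05   0.704  0.685] [0.4748 0.2351 0.076 ] [1.1 3.4 0.6] [ 0.79 -0.26  0.01] 0.013776209956104624
68.60215426441484
```

```bash
python3 -m pendant '{"offset":[[0,0,0],[0,-1,0],[0,0,0],[0,0,0],[0,0,0],[0,0,0],[0,0,0],[0,0,0],[0,0,0],[0,0,0]],"spin":[-0.1,-0.1,-0.1,-0.1,-0.1,-0.1,-0.1,-0.1,-0.1,-0.1]}'
python3 -m pendant '{"offset":[[0,0,0],[0,0,0],[0,0,0],[0,0,0],[0,0,0],[0,0,0],[0,0,0],[0,0,0],[0,0,0],[0,0,0]],"spin":[-0.06,-0.05,-0.05,-0.03,-0.02,0,0,0,0,0]}'
python3 - <<'E'
import st
from h import *
s=shot("wrist"); cv2.imwrite("pics/w3.png",s[0][:,:,::-1]); 
s=shot("scene"); a=s[0][:,:,::-1]
s=shot("side"); b=s[0][:,:,::-1]
f=lambda i,n:cv2.resize(i,(400,300),interpolation=cv2.INTER_CUBIC)
w=cv2.imread("pics/w3.png")
cv2.imwrite("pics/m3.png",np.vstack([np.hstack([f(a[140:200,345:425],0),f(b[160:211,230:298],0)]),np.hstack([f(w,0),f(a[185:245,260:340],0)])]))
E
```

```text
time_s: 11.92
tool_pos: [0.4751, 0.2354, 0.076]
ee_rot: [0.547, -0.545, 0.449, -0.449]
contact_force: [2.3, 7.9, -4.4]
gripper_width: 0.0137
time_s: 12.75
tool_pos: [0.4752, 0.2354, 0.076]
ee_rot: [0.498, -0.496, 0.503, -0.503]
contact_force: [2.9, 7.4, -3.6]
gripper_width: 0.0141
[-0.857  0.482  0.404  1.997 -0.284  0.713 -0.29 ] [0.4752 0.2354 0.076 ] [ 2.9  7.4 -3.6] [ 1.61 -0.59  0.12] 0.014133008178048922
-0.6557210552814599
```

View pics/m3.png

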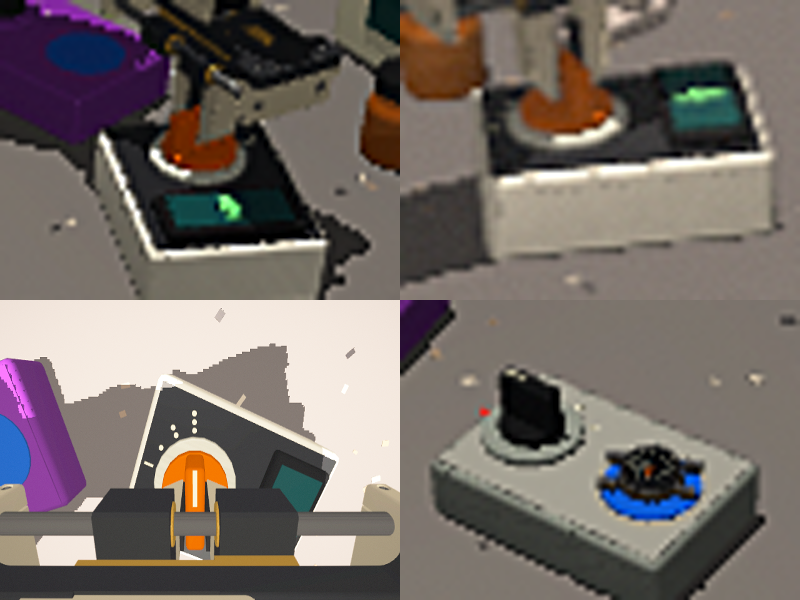

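The dial pointer now lines up with the three dots in the wrist view, the level knob lies along the unit toward the red mark, and the watch is undisturbed. Next I'll measure the dial angle in a crop.

Run:
```python
from h import *
w=cv2.imread("pics/w3.png")[90:240,240:400]
cv2.imwrite("pics/c3.png",cv2.resize(w[:,20:150],None,fx=4,fy=4,interpolation=cv2.INTER_CUBIC))
```

```text
(no output)
```

View pics/c3.png

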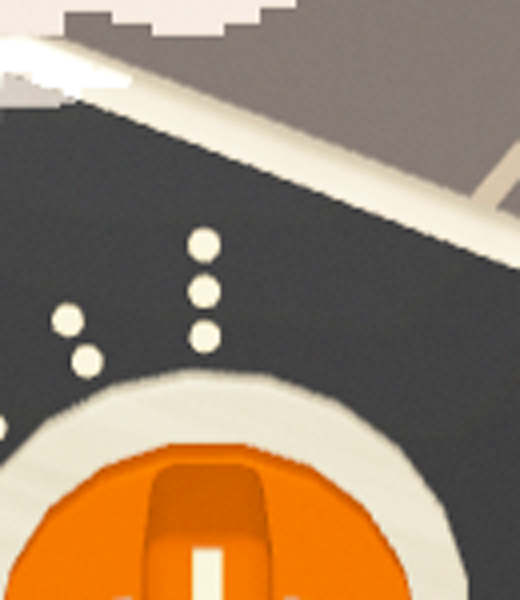

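The pointer (207) and the dot row (204) agree to about 1°, so the dial is at about 1.20. I'll add a small margin below the 1.28 stop, hold, and check it is stable.

```bash
python3 -m pendant '{"offset":[[0,0,0],[0,0,0],[0,0,0],[0,0,0],[0,0,0],[0,0,0],[0,0,0],[0,0,0],[0,0,0],[0,0,0]],"spin":[-0.015,-0.01,0,0,0,0,0,0,0,0]}'
python3 st.py
python3 -m pendant '{"offset":[[0,0,0],[0,0,0],[0,0,0],[0,0,0],[0,0,0],[0,0,0],[0,0,0],[0,0,0],[0,0,0],[0,0,0]],"spin":[0,0,0,0,0,0,0,0,0,0]}'
python3 st.py
python3 - <<'E'
from h import *
w=shot("wrist")[0][:,:,::-1]; cv2.imwrite("pics/c4.png",cv2.resize(w[90:240,260:390],None,fx=4,fy=4,interpolation=cv2.INTER_CUBIC))
E
```

```text
time_s: 13.73
tool_pos: [0.4752, 0.2354, 0.076]
ee_rot: [0.492, -0.49, 0.509, -0.509]
contact_force: [3.1, 7.8, -3.8]
gripper_width: 0.0136
[-0.862  0.483  0.411  1.997 -0.289  0.714 -0.309] [0.4752 0.2354 0.076 ] [ 3.1  7.8 -3.8] [ 1.59 -0.6   0.22] 0.013636443172193074
-2.0873310816770307
time_s: 14.57
tool_pos: [0.4752, 0.2354, 0.076]
ee_rot: [0.492, -0.49, 0.509, -0.509]
contact_force: [4.3, 7.5, -3.8]
gripper_width: 0.0135
[-0.862  0.483  0.411  1.997 -0.289  0.714 -0.309] [0.4752 0.2354 0.076 ] [ 4.3  7.5 -3.8] [ 1.6  -0.62  0.21] 0.013505419716164015
-2.088551249101902
```

View pics/c4.png

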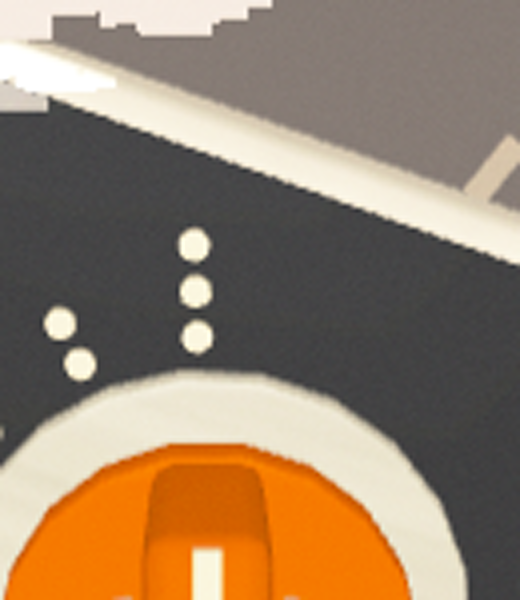

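The pointer is about 1.5° past the dot row, which puts the dial at about 1.23, and it is holding steady. Handing in.

```bash
python3 -c "
from station import workorder; print(workorder.sign_off())"
```

```text
the job is handed in; nothing more can be done
None
```

The job is handed in, with the gripper still closed on the orange dial and holding it at the third click. It took about 15 s of the 48 s allowed.

- **Level knob:** I turned it about 57° anticlockwise, until the torque rose to about 0.7 Nm and showed the end stop. I then let it go. In later scene views its bar lies along the unit, with the pointer toward the red mark.
- **Dial:** I gripped it and turned it clockwise to about 1.23 rad (third click 1.20, end stop 1.28). The wrist view shows the pointer at the three dots, about 1.5° past them. The reading stayed the same over the last 0.8 s, with about 0.2 Nm at the wrist. That is above the 0.09–0.17 Nm that spring and click should give, and I did not look into it.
- **Watch and other things:** The watch looked unmoved on its pad in the scene views. Wrist forces stayed under about 10 N in the readings. I did not re-measure the other loose things, but the arm's path stayed clear of them.

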